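Run a vial rack into the reader on its locked carriage

ROBOT

A 7-joint arm with a two-finger parallel gripper is mounted at the origin on the work surface; the furniture and walls round the work are solid. World frame = base frame: x ahead of the robot, y to its left, z up, the work surface at z = 0. Lengths are in m, angles in rad, forces in N, time in s.
With the tool pointing down it reaches from about 0.425 to 0.875 m from the base axis. Payload 4.7 kg.
Tool frame: the origin (TCP) lies midway between the tips of the shut fingers; the grasp point (between the pads) lies ctrl.grasp_offset behind it (ctrl.grasp_offset is the distance from the TCP to the grasp point, in m); z points along the fingers, y is the line along which they close (so a half turn about z gives the same grasp; the last joint's range is limited). The gripper opens to 87 mm and grips with 3 to 60 N. Pads are 19 mm wide; open, the fingers measure 117 mm over their backs; the gripper's body (75 mm by 190 mm) begins 51 mm behind the grasp point.
Start: joints at [-1.328, 0.321, -0.07, 1.45, 0.023, 1.371, -0.057], TCP at [0.147, 0.633, 0.223] pointing down, gripper open.
Joint ranges: [-2.86, 2.86], [-0.3, 2.09], [-1.38, 1.24], [0.06, 2.45], [-1.56, 4.7], [0.09, 2.05], [-2.69, 2.69]. Speed limits (rad/s): [2.57, 2.57, 3.14, 3.14, 3.14, 3.14, 3.14].

INTERFACE

Orientations are given as a rotation vector (axis times angle).
In Python, from bench import ctrl gives the robot as it stands. The module is installed in compiled form; this text tells all that it offers.
- The arm moves only by the tool jog_arm, never from a script. Its argument "moves" is one flat list of numbers, 7 for each row, row after row: the shift along the tool's x, y, z in units of 30 cm (1.0 is 30 cm), then the turn, a rotation vector about the tool's x, y, z in units of 60 degrees (1.0 is 60 degrees), then the gripper's target within -1 to 1 (fully open at 1, half-way at 0, shut at -1). In form: [x, y, z, wx, wy, wz, fingers, x, y, z, wx, wy, wz, fingers, ...]. A call has exactly 8 rows; each row is the pose to reach, as a shift and turn from the pose commanded when the call began, along the tool's axes at that moment; what a row does not reach only later rows make up. A row lasts 1/8 s, in which the tool goes at most 62.5 mm and 10.7 degrees, less where a joint would pass 70% of its speed; a pose out of reach is approached as far as the arm can. A call with a number of a shift or a turn outside -1 to 1 is refused whole. A call with a gripper value outside its range is refused whole. The fingers move at their own pace and stop on an object; "newtons" is the grip in N (left out, the last holds). Time passes only in rows, so rows that repeat a pose let the fingers close, or fill a call up. It gives the time, the measured TCP pose, the force, the opening and the grip force at its end, in the units of the state.
- ctrl.get_state(): the state, without advancing time (a new reading comes with each control period).
- ctrl.get_image(name): name is "scene" or "top"; returns a dict with "pixels" (420x560x3 uint8, red, green, blue), "fx", "fy", "cx", "cy" (pixels), "xyz" and "rotation" of the camera in the world. Camera axes: x right, y up, looking along -z (the intrinsics and any distortion apply to the point x, -y, -z); pixel columns grow to the right and rows downward; lengths in m; the calibration is good to about 2 mm. A picture is of the moment at which its call begins. There is no depth.
- ctrl.close_job(): hands the job in; it is judged then, once.
The state is a dict: "time": time; "joint_positions": joint angles; "qd": joint speeds; "joint_torque": joint torques, N m; "position": TCP position; "tool_rot": TCP orientation; "ft_force": force on the tool from outside, world axes, zero at the start; "torque": the same for the moment, N m; "grip_width": opening from 0.0 (shut) to 1.0 (fully open); "grip_force": force on a finger pad.
Only numpy, scipy, OpenCV 4.12 (cv2) and the standard library are available. Lean on these libraries where they do the work, as an engineer would, in place of code of your own. Each camera call takes 0.05 s, during which the arm holds its last target. There are 200 camera calls.

TASK

Send the vial rack into the bench reader: with closed fingertips press the lock button on the carriage fully down and, holding it down all the way, push the carriage along its bed under the reading head until it is fully home against the end stop; then let the button spring up so that the lock holds the carriage there. Nothing is gripped or lifted: do not touch the vial rack, which must stay seated in the carriage, and leave the spare rack, the box of caps and the timer where they stand.

Things in the scene. Friction and masses are not known exactly. Their poses are not given: they have to be found in the camera images.
- reader: The reader, fixed: grey bed plate 92 x 480 mm, 14 mm high, two steel guide rods, an end block (top at 41 mm) across each end. Origin: centre of the bed's underside. z up; y along the bed; the carriage travels to its -y, the end with the white head, roughly to the robot's right (yaw varies about 20 deg).
- reading_head (a point): Middle of the underside of the white reading head at the bed's -y end, 120 mm above the worktop. The head reaches 100 mm along the bed and 57 mm from here to the robot's side, top at 173 mm; its column stands behind the bed. Axes as the reader's.
- carriage (a joint): Place of the carriage on the bed, m: 0 at the rear stop, where it starts locked, growing towards the head, 0.136 home against the end stop. Unlocked it slides with 1 to 2 N of friction. It is a plate 68 x 300 mm, top at 32 mm, with the rack seat in front and a black lock housing 50 x 48 mm, top at 68 mm, at its trailing (reader +y) end.
- lock_button (a joint): Travel of the lock button, m: 0 up, 0.006 fully down. About 2.5 N starts it moving, 5.5 N holds it fully down; let go, it springs up. Up, its key locks the carriage (1.5 mm play) in one of seven notches, 22.7 mm apart, the first at the start, the last at the end stop; it frees the carriage from 4 mm down and, let go between, drops into the next notch.
- button_top (a point): Middle of the top of the lock button, a grey ribbed cap 30 x 30 mm, 10 mm proud of the black housing, 78 mm above the worktop when up, 72 when down; rides with the carriage. Press here. On its reader -y side an upright black fence (46 mm wide, top at 88 mm, face 21.5 mm from this point) stands before the rack; fingers on the button may push it. Axes as the reader's.
- rack_seat (a point): Middle of the floor of the rack seat on the carriage, 32 mm above the worktop, 149 mm from the button's middle towards reader -y. The seat is a grey frame, inside 31 x 241 mm, walls 13 mm high, long along the reader's y. Axes as the reader's.
- sample_vials: The beige ten-place vial rack with grey caps, loose in the rack seat, 26 x 236 x 75 mm, vial tops 107 mm above the worktop, 0.12 kg; its near end is about 31 mm from the button's middle. Origin: centre of its underside.
- spare_rack: Bystander: nearly empty beige vial rack, 25 x 236 x 74 mm, on the worktop behind the bed. Origin: centre of its underside.
- caps_box: Bystander: small smoked box of caps, 72 x 102 x 49 mm, on the robot's side of the bed. Origin: centre of its underside.
- timer: Bystander: white bench timer, 62 x 66 x 19 mm, on the robot's side of the bed. Origin: centre of its underside.

How it is judged:
By the outcome, as a careful person would: the job done as asked, in the order asked, and still so for the second after the job is handed in, with the robot touching nothing.
It also fails if it takes over 38 s, if anything falls off the work surface, if the arm or the gripper's body presses on something with over 40 N, if the wrist force passes 120 N, or if a joint passes its speed limit or range.

## Working session

There is one attempt and no reset: what is moved stays moved. The work goes in short steps, Python scripts to look and compute and a tool call to move; the robot and the scene stay as the last step left them, time stands still between calls to the robot, and variables do not carry over. Pictures are saved under pics/ and viewed, at most 10 in all, crops included, and the job is handed in when it is done.

Besides the shell and the picture viewer there is one more tool, called after "Emit:" as a command line: name --argument value ..., lists and objects as JSON in quotes. jog_arm: Moves the arm, as the interface text tells. Its arguments: {"type":"object","properties":{"moves":{"type":"array"},"newtons":{"type":"number"}},"required":["moves"]}

```bash
mkdir -p pics; cat > h.py <<'E'
from bench import ctrl
import numpy as np, cv2
from scipy.spatial.transform import Rotation as R
def cam(n):
    d=ctrl.get_image(n); return d
def ray(d,u,v):
    r=np.array([(u-d['cx'])/d['fx'],-(v-d['cy'])/d['fy'],-1.]); 
    M=np.array(d['rotation']); M=M if M.shape==(3,3) else R.from_rotvec(M).as_matrix()
    return np.array(d['xyz']),M@r
def atz(d,u,v,z):
    o,r=ray(d,u,v); return o+r*(z-o[2])/r[2]
def tri(a,ua,b,ub):
    o1,r1=ray(a,*ua);o2,r2=ray(b,*ub)
    s=np.linalg.lstsq(np.c_[r1,-r2],o2-o1,rcond=None)[0]
    p,q=o1+r1*s[0],o2+r2*s[1]; return (p+q)/2,np.linalg.norm(p-q)
def proj(d,p):
    M=np.array(d['rotation']); M=M if M.shape==(3,3) else R.from_rotvec(M).as_matrix()
    c=M.T@(np.array(p)-d['xyz']); return d['cx']-d['fx']*c[0]/c[2], d['cy']+d['fy']*c[1]/c[2]
E
python3 - <<'E'
from h import *
import pickle
D={}
for n in('scene','top'):
    d=cam(n);D[n]=d;cv2.imwrite(f'pics/{n}0.png',cv2.resize(d['pixels'][...,::-1],(784,588),interpolation=cv2.INTER_CUBIC))
    print(n,{k:np.round(v,3).tolist() for k,v in d.items() if k!='pixels'})
pickle.dump(D,open('d0.pkl','wb'))
print(ctrl.get_state(),ctrl.grasp_offset)
E
```

```text
scene {'fx': 426.339, 'fy': 426.339, 'cx': 291.275, 'cy': 214.73, 'xyz': [0.201, -0.505, 0.622], 'rotation': [0.889, -0.254, -0.538]}
top {'fx': 397.716, 'fy': 397.716, 'cx': 277.339, 'cy': 212.912, 'xyz': [0.455, 0.071, 0.943], 'rotation': [0.065, -0.124, -1.572]}
{'time': 0.1, 'joint_positions': array([-1.32789976,  0.32177054, -0.07010977,  1.45156216,  0.0225707 ,
        1.37080684, -0.05687069]), 'qd': array([-0.00048236, -0.00113583, -0.00010915, -0.00155153, -0.00057083,
        0.00148133, -0.00066305]), 'joint_torque': array([-6.57928649e-04, -4.92569053e+01, -4.05933447e-01, -3.13399208e+01,
       -6.41677575e-02,  3.94299324e-02,  5.96572954e-05]), 'position': array([0.14733119, 0.63256426, 0.22155241]), 'tool_rot': array([-3.58475365e-01, -3.12092752e+00,  2.75517139e-03]), 'ft_force': array([-0.3511988 ,  1.21474139,  0.10023173]), 'torque': array([-0.08124148,  0.01175426,  0.07317283]), 'grip_force': 0.0, 'grip_width': 0.9977095264536696} 0.0187
```

View pics/scene0.png

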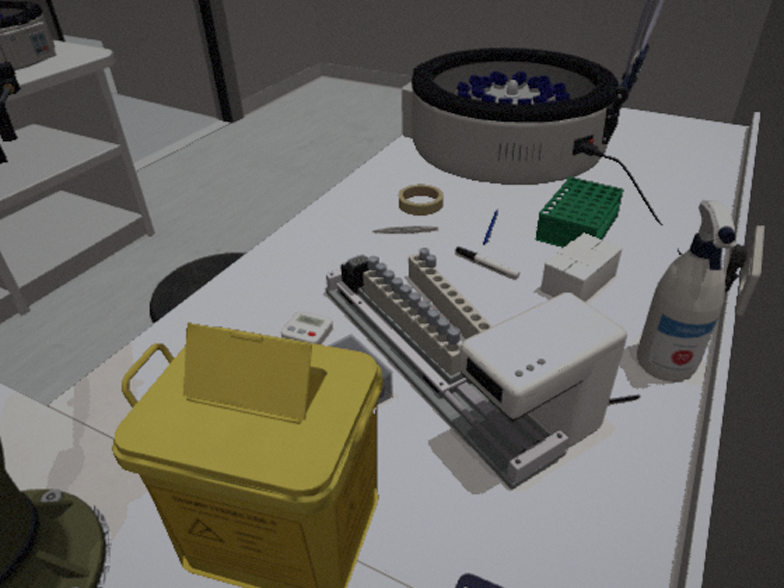

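View pics/top0.png

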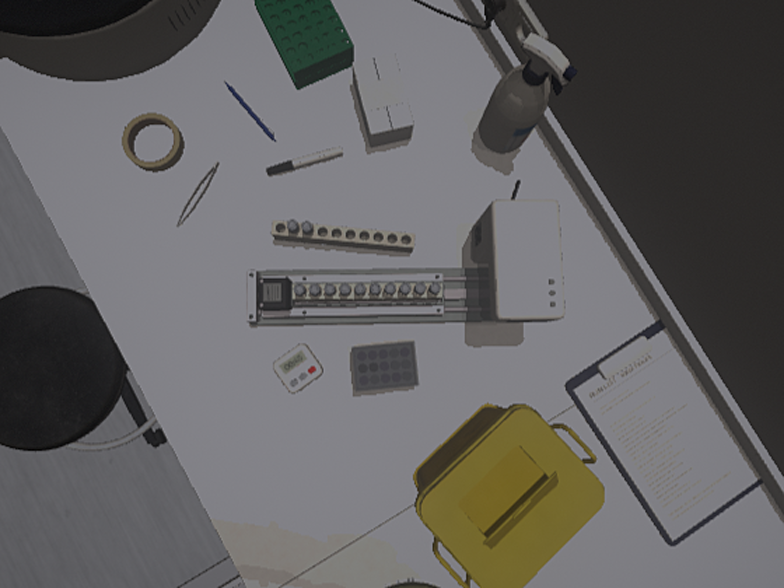

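The scene view shows the button and housing near (355,270); the top view shows them near (272,293), with the rack to the right and the head at (528,260). I'll enlarge both around the carriage.

```bash
python3 - <<'E'
from h import *
import pickle
D=pickle.load(open('d0.pkl','rb'))
a=D['top']['pixels'][180:240,170:270,::-1]; b=D['scene']['pixels'][170:245,225:325,::-1]
f=lambda i:cv2.resize(cv2.convertScaleAbs(i,alpha=1.6),(0,0),fx=5,fy=5,interpolation=cv2.INTER_CUBIC)
# top crop upper? stacked
A,B=cv2.resize(f(a),(500,300)),f(b)[:300]
cv2.imwrite('pics/c0.png',np.vstack([A,B]))
for n,u,v,z in[('btn',273/1.4,292.5/1.4,.078),('rackend',435/1.4,290/1.4,.107),('vial1',300/1.4,290/1.4,.107),('endblkA',252/1.4,272/1.4,.041),('endblkB',253/1.4,321/1.4,.041)]:
    print(n,np.round(atz(D['top'],u,v,z),4))
E
```

```text
btn [0.5689 0.2172 0.078 ]
rackend [ 0.5687 -0.0322  0.107 ]
vial1 [0.5689 0.172  0.107 ]
endblkA [0.6074 0.258  0.041 ]
endblkB [0.5275 0.2546 0.041 ]
```

View pics/c0.png

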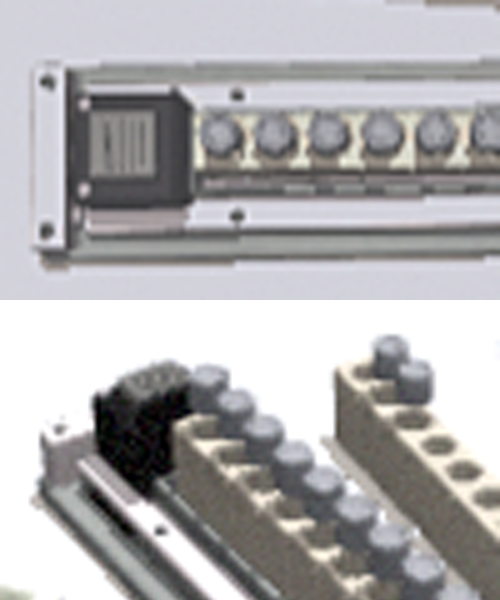

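```bash
python3 - <<'E'
from h import *
import pickle
D=pickle.load(open('d0.pkl','rb'));t,s=D['top'],D['scene']
c=lambda x,y:((x+.5)/5-.5+170,(y+.5)/5-.5+180)
cs=lambda x,y:((x+.5)/5-.5+225,(y-300+.5)/5-.5+170)
P=lambda n,p:print(n,np.round(p,4))
P('btn top',atz(t,*c(122,140),.078))
print('tri btn',tri(t,c(122,140),s,cs(155,378)), 'proj btn in scene crop',np.array(proj(s,atz(t,*c(122,140),.078))), cs(155,378))
for n,a,z in[('blk1',c(46,80),.041),('blk2',c(46,231),.041),('sc1',c(237,95),.032),('sc2',c(237,216),.032),('v1',c(220,132),.107),('v5',c(435,131),.107)]: P(n,atz(t,*a,z))
print('tri v1',tri(t,c(220,132),s,cs(208,375)),'tri v4',tri(t,c(382,131),s,cs(293,450)),'blk screw',tri(t,c(46,80),s,cs(60,425)))
g=lambda u,v:((u+.5)/1.4-.5,(v+.5)/1.4-.5)
for p in [(304,278),(438,275),(438,310),(304,314)]:P('plate screws',atz(t,*g(*p),.032))
P('v10',atz(t,*g(435,289),.107));P('spare',atz(t,*g(275,228),.074));P('spare2',atz(t,*g(412,245),.074))
M=R.from_rotvec(ctrl.get_state()['tool_rot']).as_matrix();print(M.round(3))
# edge fit of the bed lines
im=cv2.cvtColor(t['pixels'],cv2.COLOR_RGB2GRAY)
L=cv2.createLineSegmentDetector().detect(im)[0][:,0]
for l in L:
    p,q=atz(t,l[0],l[1],.03),atz(t,l[2],l[3],.03);d=q-p
    if np.hypot(*d[:2])>.08 and .5<p[0]<.64 and abs(d[1])>abs(d[0]): print(p.round(3),q.round(3),'yaw deg',np.degrees(np.arctan(-d[0]/d[1])).round(2))
E
```

```text
btn top [0.5718 0.2194 0.078 ]
tri btn (array([0.56997568, 0.2194022 , 0.08171729]), np.float64(0.0029618510746183876)) proj btn in scene crop [257.04731406 186.21823433] (255.6, 185.2)
blk1 [0.6044 0.2607 0.041 ]
blk2 [0.5354 0.259  0.041 ]
sc1 [0.5989 0.1751 0.032 ]
sc2 [0.5429 0.1744 0.032 ]
v1 [0.5713 0.1735 0.107 ]
v5 [0.5717 0.0828 0.107 ]
tri v1 (array([0.57094071, 0.17338193, 0.10831328]), np.float64(0.00038630203411849323)) tri v4 (array([0.57143561, 0.1051745 , 0.10885439]), np.float64(2.2037097679745415e-05)) blk screw (array([0.57692209, 0.2735953 , 0.02859644]), np.float64(0.062330680978986364))
plate screws [0.5993 0.1751 0.032 ]
plate screws [ 0.6044 -0.0466  0.032 ]
plate screws [ 0.5459 -0.0456  0.032 ]
plate screws [0.5398 0.1744 0.032 ]
v10 [ 0.5706 -0.0319  0.107 ]
spare [0.6728 0.217  0.074 ]
spare2 [ 6.459e-01 -3.000e-04  7.400e-02]
[[-0.974  0.227 -0.   ]
 [ 0.227  0.974 -0.002]
 [-0.    -0.002 -1.   ]]
[ 0.503 -0.386  0.03 ] [ 0.456 -0.31   0.03 ] yaw deg 31.93
[ 0.527 -0.254  0.03 ] [ 0.525 -0.093  0.03 ] yaw deg 0.46
[ 0.553 -0.032  0.03 ] [0.55  0.189 0.03 ] yaw deg 0.72
[0.537 0.24  0.03 ] [ 0.541 -0.05   0.03 ] yaw deg 0.79
[ 0.532 -0.148  0.03 ] [ 0.534 -0.251  0.03 ] yaw deg 1.2
[ 0.525 -0.084  0.03 ] [0.52 0.26 0.03] yaw deg 0.92
[0.614 0.262 0.03 ] [ 0.618 -0.083  0.03 ] yaw deg 0.72
[0.594 0.17  0.03 ] [0.595 0.069 0.03 ] yaw deg 0.52
[0.639 0.002 0.03 ] [0.66  0.225 0.03 ] yaw deg -5.39
[ 0.608 -0.051  0.03 ] [0.605 0.199 0.03 ] yaw deg 0.77
[0.596 0.063 0.03 ] [ 0.596 -0.051  0.03 ] yaw deg 0.18
[ 0.563 -0.024  0.03 ] [0.561 0.126 0.03 ] yaw deg 0.51
[ 0.536 -0.047  0.03 ] [0.531 0.243 0.03 ] yaw deg 0.91
[0.526 0.243 0.03 ] [ 0.531 -0.084  0.03 ] yaw deg 1.0
```

Emit:
jog_arm --moves '[-0.08, -0.05, 0, 0, 0, -0.03, -1, -0.2, -0.12, 0, 0, 0, -0.07, -1, -0.34, -0.21, 0, 0, 0, -0.12, -1, -0.48, -0.29, 0, 0, 0, -0.16, -1, -0.62, -0.38, 0, 0, 0, -0.2, -1, -0.74, -0.45, 0, 0, 0, -0.232, -1, -0.82, -0.5, 0, 0, 0, -0.232, -1, -0.84, -0.515, 0, 0, 0, -0.232, -1]' --newtons 20

```text
time: 1.1
position: [0.3594, 0.4236, 0.2223]
tool_rot: [-0.016, 3.141, -0.001]
ft_force: [0.2, 0.4, 0.1]
grip_width: 0.174
grip_force: 0.0
```

Emit:
jog_arm --moves '[-0.07, -0.07, 0, 0, 0, 0, -1, -0.2, -0.2, 0, 0, 0, 0, -1, -0.34, -0.34, 0.05, 0, 0, 0, -1, -0.48, -0.48, 0.12, 0, 0, 0, -1, -0.6, -0.6, 0.2, 0, 0, 0, -1, -0.67, -0.67, 0.28, 0, 0, 0, -1, -0.7, -0.697, 0.32, 0, 0, 0, -1, -0.7, -0.697, 0.323, 0, 0, 0, -1]'

```text
time: 2.1
position: [0.5698, 0.2203, 0.1247]
tool_rot: [0.023, -3.139, 0.0]
ft_force: [-0.1, 0.2, -0.5]
grip_width: 0.006
grip_force: 0.0
```

```bash
python3 - <<'E'
from h import *
s=ctrl.get_state();print(s['position'],s['ft_force'],s['grip_width'],R.from_rotvec(s['tool_rot']).as_matrix().round(3))
t=cam('top');c=cam('scene')
f=lambda i:cv2.resize(cv2.convertScaleAbs(i,alpha=1.6),(600,300),interpolation=cv2.INTER_CUBIC)
cv2.imwrite('pics/c1.png',np.vstack([f(t['pixels'][170:245,150:300,::-1]),f(c['pixels'][140:215,210:360,::-1])]))
print(proj(c,s['position']),proj(t,s['position']))
E
```

```text
[0.5698492  0.2202806  0.12465426] [-0.07314699  0.24181698 -0.45860493] 0.005568159708805277 [[-1.    -0.015 -0.002]
 [-0.015  1.    -0.   ]
 [ 0.002 -0.    -1.   ]]
(np.float64(254.8464394414078), np.float64(168.80458059203983)) (np.float64(189.71171503815282), np.float64(205.53441940393807))
```

View pics/c1.png

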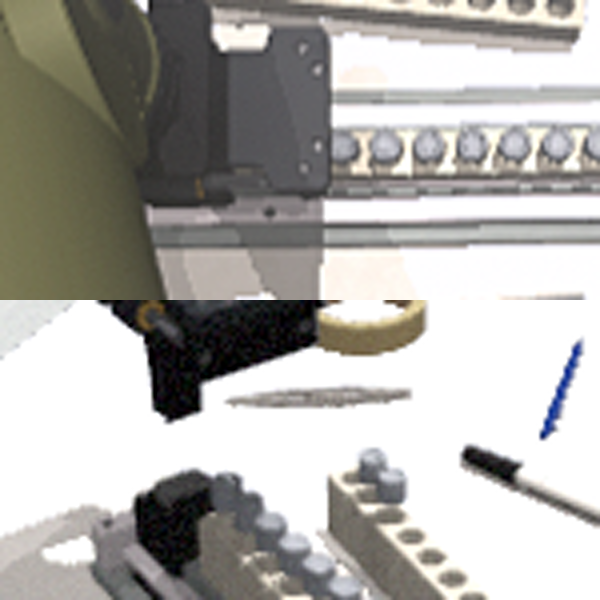

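The scene crop shows the shut tips at (178,415), directly above the button at (185,480). Measured y is 0.2203 against 0.2195 for the button, so I'll press with a slight shift towards the fence.

Emit:
jog_arm --moves '[-0.002, -0.006, 0.04, 0, 0, 0, -1, -0.004, -0.012, 0.09, 0, 0, 0, -1, -0.004, -0.012, 0.13, 0, 0, 0, -1, -0.004, -0.012, 0.15, 0, 0, 0, -1, -0.004, -0.012, 0.16, 0, 0, 0, -1, -0.004, -0.012, 0.17, 0, 0, 0, -1, -0.004, -0.012, 0.18, 0, 0, 0, -1, -0.004, -0.012, 0.18, 0, 0, 0, -1]'

```text
time: 3.2
position: [0.572, 0.2159, 0.0725]
tool_rot: [0.022, -3.141, -0.001]
ft_force: [-3.5, -0.8, 5.9]
grip_width: 0.01
grip_force: 2.8
```

Emit:
jog_arm --moves '[0, 0, 0.005, 0, 0, 0, -1, 0, 0, 0.01, 0, 0, 0, -1, 0, 0, 0.013, 0, 0, 0, -1, 0, 0, 0.016, 0, 0, 0, -1, 0, 0, 0.016, 0, 0, 0, -1, 0, 0, 0.016, 0, 0, 0, -1, 0, 0, 0.016, 0, 0, 0, -1, 0, 0, 0.016, 0, 0, 0, -1]'

```text
time: 4.2
position: [0.5721, 0.2164, 0.0721]
tool_rot: [-0.022, 3.141, 0.004]
ft_force: [-12.8, -4.2, 29.1]
grip_width: 0.002
grip_force: 14.4
```

Emit:
jog_arm --moves '[0.002, 0, -0.003, 0, 0, 0, -1, 0.003, 0, -0.006, 0, 0, 0, -1, 0.003, -0.01, -0.006, 0, 0, 0, -1, 0.003, -0.03, -0.006, 0, 0, 0, -1, 0.003, -0.06, -0.006, 0, 0, 0, -1, 0.003, -0.09, -0.006, 0, 0, 0, -1, 0.003, -0.12, -0.006, 0, 0, 0, -1, 0.003, -0.14, -0.006, 0, 0, 0, -1]'

```text
time: 5.2
position: [0.5727, 0.1757, 0.0723]
tool_rot: [-0.023, 3.139, 0.006]
ft_force: [-6.8, -0.1, 17.8]
grip_width: 0.003
grip_force: 8.9
```

Emit:
jog_arm --moves '[0, -0.03, 0, 0, 0, 0, -1, 0, -0.07, 0, 0, 0, 0, -1, 0, -0.11, 0, 0, 0, 0, -1, 0, -0.15, 0, 0, 0, 0, -1, 0, -0.19, 0, 0, 0, 0, -1, 0, -0.23, 0, 0, 0, 0, -1, 0, -0.26, 0, 0, 0, 0, -1, 0, -0.28, 0, 0, 0, 0, -1]'

```text
time: 6.2
position: [0.574, 0.0909, 0.0722]
tool_rot: [-0.022, 3.139, 0.005]
ft_force: [-7.7, 2.0, 19.9]
grip_width: 0.004
grip_force: 9.7
```

```bash
python3 - <<'E'
from h import *
s=ctrl.get_state();print(s['position'],s['ft_force'])
c=cam('scene')
cv2.imwrite('pics/c2.png',cv2.resize(cv2.convertScaleAbs(c['pixels'][150:350,210:430,::-1],alpha=1.6),(660,600),interpolation=cv2.INTER_CUBIC))
E
```

```text
[0.57395356 0.09086183 0.07223546] [-7.72786274  1.96877004 19.91191046]
```

View pics/c2.png

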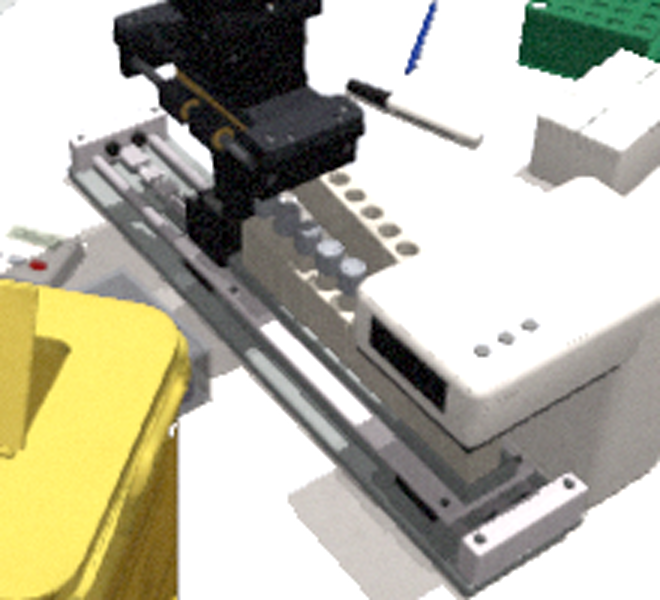

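The carriage plate's leading edge at (450,510) is about 10 mm short of the end block, and the rack is still seated under the head. Next I'll push slowly onto the stop.

Emit:
jog_arm --moves '[0, -0.007, 0, 0, 0, 0, -1, 0, -0.014, 0, 0, 0, 0, -1, 0, -0.02, 0, 0, 0, 0, -1, 0, -0.026, 0, 0, 0, 0, -1, 0, -0.032, 0, 0, 0, 0, -1, 0, -0.037, 0, 0, 0, 0, -1, 0, -0.041, 0, 0, 0, 0, -1, 0, -0.041, 0, 0, 0, 0, -1]'

```text
time: 7.25
position: [0.5741, 0.0803, 0.0723]
tool_rot: [-0.024, 3.139, 0.007]
ft_force: [-8.3, 2.6, 18.5]
grip_width: 0.006
grip_force: 9.6
```

Emit:
jog_arm --moves '[0, -0.003, 0, 0, 0, 0, -1, 0, -0.006, 0, 0, 0, 0, -1, 0, -0.009, 0, 0, 0, 0, -1, 0, -0.012, 0, 0, 0, 0, -1, 0, -0.012, 0, 0, 0, 0, -1, 0, -0.012, 0, 0, 0, 0, -1, 0, -0.012, 0, 0, 0, 0, -1, 0, -0.012, 0, 0, 0, 0, -1]'

```text
time: 8.25
position: [0.5741, 0.0802, 0.0722]
tool_rot: [-0.027, 3.139, 0.013]
ft_force: [-7.9, 8.3, 18.3]
grip_width: 0.002
grip_force: 9.1
```

Against the stop: the position holds and the y force has risen to 8 N. Now straight up.

Emit:
jog_arm --moves '[0, 0.002, -0.01, 0, 0, 0, -1, 0, 0.004, -0.02, 0, 0, 0, -1, 0, 0.005, -0.03, 0, 0, 0, -1, 0, 0.008, -0.045, 0, 0, 0, -1, 0, 0.01, -0.08, 0, 0, 0, -1, 0, 0.01, -0.15, 0, 0, 0, -1, 0, 0.01, -0.25, 0, 0, 0, -1, 0, 0.01, -0.3, 0, 0, 0, -1]'

```text
time: 9.25
position: [0.5738, 0.0765, 0.1604]
tool_rot: [-0.021, 3.139, 0.0]
ft_force: [0.6, 0.9, -0.1]
grip_width: 0.004
grip_force: 0.0
```

Emit:
jog_arm --moves '[0, 0.05, -0.05, 0, 0, 0, -1, 0.03, 0.15, -0.1, 0, 0, 0, -1, 0.1, 0.25, -0.15, 0, 0, 0, -1, 0.15, 0.38, -0.18, 0, 0, 0, -1, 0.2, 0.5, -0.2, 0, 0, 0, -1, 0.2, 0.6, -0.2, 0, 0, 0, -1, 0.2, 0.65, -0.2, 0, 0, 0, -1, 0.2, 0.65, -0.2, 0, 0, 0, -1]'

```text
time: 10.25
position: [0.5098, 0.2719, 0.218]
tool_rot: [0.025, -3.14, 0.001]
ft_force: [0.9, -0.6, 0.3]
grip_width: 0.003
grip_force: 0.0
```

```bash
python3 - <<'E'
from h import *
s=ctrl.get_state();print(s['time'],s['position'],s['ft_force'])
t=cam('top');c=cam('scene')
f=lambda i:cv2.resize(cv2.convertScaleAbs(i,alpha=1.6),(700,300),interpolation=cv2.INTER_CUBIC)
cv2.imwrite('pics/c3.png',np.vstack([f(t['pixels'][150:258,150:402,::-1]),f(c['pixels'][160:268,210:462,::-1])]))
b=np.array([.5718,.0835,.078])
for z in(.072,.078):
    b[2]=z;u,v=proj(t,b);x,y=proj(c,b);print('expected btn in pic',(u-150)*700/252,(v-150)*300/108,(x-210)*700/252,300+(y-160)*300/108)
E
```

```text
10.25 [0.50979852 0.2718686  0.21803571] [ 0.92970514 -0.55275104  0.32332934]
expected btn in pic 295.90885153288343 160.91025368672112 220.14532825629294 463.9114774176112
expected btn in pic 295.8004568194498 159.90268026523938 220.04601847674303 457.5961405736342
```

View pics/c3.png

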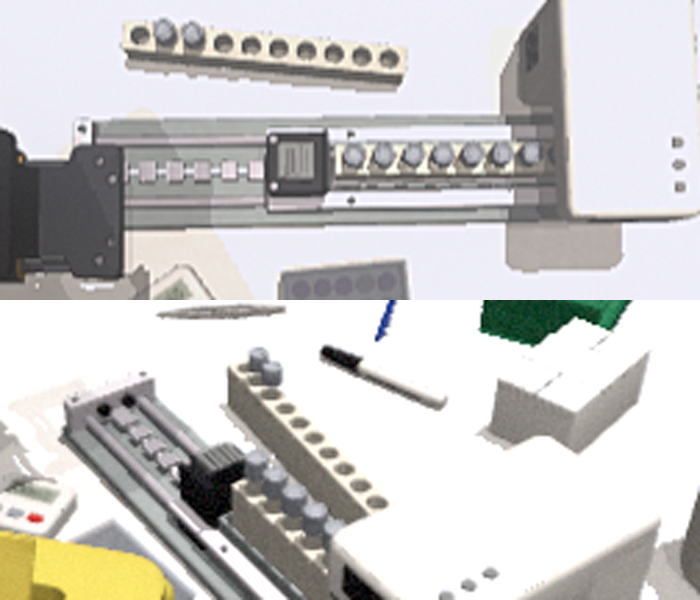

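The button is at (296,160) in the top crop and (221,457) in the scene crop. Both match the home position with the button up, and the rack is seated with the bystanders unmoved. Handing in.

```bash
python3 -c "
from bench import ctrl
print(ctrl.close_job())"
```

```text
the job is handed in; nothing more can be done
None
```

The carriage was pushed fully home against the end stop with the button held down, the button sprang back up, and the job was handed in at about 10 s; the final pictures show the carriage at home, the rack seated and the spare rack, caps box and timer where they stood.

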